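Load one board from the dispenser into the marking jig

ROBOT

A 6-joint arm with a two-finger parallel gripper is mounted at the origin on a cart in front of the work surface, level with it; the furniture and walls round the work are solid. World frame = base frame: x ahead of the robot, y to its left, z up, the work surface at z = 0. Lengths are in m, angles in degrees, forces in N, time in s.
With the tool pointing down it reaches from about 0.25 to 0.725 m from the base axis. Payload 9.7 kg.
Tool frame: the origin (TCP) lies midway between the tips of the shut fingers; the grasp point (between the pads) lies 19 mm behind it (bot.pinch_z is the distance from the TCP to the grasp point, in m); z points along the fingers, y is the line along which they close (so a half turn about z gives the same grasp; the last joint's range is limited). The gripper opens to 85 mm and grips with 20 to 120 N. Pads are 22 mm wide; open, the fingers measure 114 mm over their backs; the gripper's body (76 mm by 85 mm) begins 54 mm behind the grasp point. The pads swing forward as they close: fully open they stand 13 mm farther back than shut.
Start: joints at [66.291, 4.979, 10.078, 95.1, 0, 90], TCP at [0.221, 0.504, 0.231] pointing down, gripper open.
Joint ranges: [-179.16, 179.16], [-48.56, 103.87], [-65.8, 70.77], [-126.05, 130.52], [-82.76, 87.17], [-180, 180]. Speed limits (degrees/s): [127.2, 127.2, 147.25, 180, 180, 180].

INTERFACE

Orientations are given as [roll, pitch, yaw] about the fixed x, y, z axes, in that order (R = Rz(yaw) Ry(pitch) Rx(roll)).
In Python, from workcell import sensors, camera, ticket, bot gives the robot as it stands.
- The arm moves only by the shell command python3 -m handwheel 'ROWS' [FORCE]. ROWS is a JSON object of lists of equal length, an entry for each row: "gripper": the opening, from -1 (shut) to 1 (fully open); "slide": the shift along the tool's x, y, z in mm, a list of three; "yaw": the turn about the tool's z in rad. A call has 1 to 8 rows; each row shifts and turns the commanded pose from where the row before left it, along the tool's axes as they then stand; what a row does not reach is not made up. A row lasts 1/12 s, in which the tool goes at most 41.7 mm and 7.16 degrees, less where a joint would pass 70% of its speed; a pose out of reach is approached as far as the arm can. A call is refused whole if a number of a shift passes 41.7 or a number of a turn 0.125, either way. A call with a gripper value outside its range is refused whole. The fingers move at their own pace and stop on an object; FORCE is the grip in N (left out, the last holds). Time passes only in rows, so rows that do not move let the fingers close. It gives the time, the measured TCP pose, the force, the opening and the grip force at its end, in the units of the state.
- sensors.get_obs(): the state, without advancing time (a new reading comes with each control period).
- camera(name): name is "side" or "top"; returns a dict with "img" (384x512x3 uint8, red, green, blue), "fx", "fy", "cx", "cy" (pixels), "R" (3x3) and "t" (3): a world point X has camera coordinates R X + t. Camera axes: x right, y down, z forward; pixel columns grow to the right and rows downward; lengths in m; the calibration is good to about 2 mm. A picture is of the moment at which its call begins. There is no depth.
- ticket.job_done(): hands the job in; it is judged then, once.
The state is a dict: "time": time; "q": joint angles; "qd": joint speeds; "joint_efforts": joint torques, N m; "ee_pos": TCP position; "tcp_rot": TCP orientation; "wrist_force": force on the tool from outside, world axes, zero at the start; "torque": the same for the moment, N m; "opening": finger opening in m; "grasp_force": force on a finger pad.
Only numpy, scipy, OpenCV 4.12 (cv2) and the standard library are available. Lean on these libraries where they do the work, as an engineer would, in place of code of your own. Each camera call takes 0.05 s, during which the arm holds its last target. There are 200 camera calls.

TASK

Take just the top board from the stack in the wooden dispenser (its walls leave no room to grip the board there: press on it, slide it out over the front lip onto the tongue, and take it there) and lay it flat on the metal jig, long side snug against the two side pins and far end snug against the end pin. Then swing the keeper bar over the board until it stands square across it. Leave the other three boards in the dispenser and do not push the things round the work about.

Things in the scene. Friction and masses are not known exactly. Their poses are not given: they have to be found in the camera images.
- dispenser: Dark wooden open-topped dispenser, fixed. Origin: on the table under the stack's centre; -x is its front, z up. Inside 124 x 64 mm (x, y), floor 8 mm above the table. Side and back walls 6 mm thick, 54 mm high (the stack's top is at 48). Front: only a lip 36 mm high at x = -62 to -68 mm, over which the top board slides out while the lip holds the lower ones back.
- tongue (a point): Top of the dispenser's tongue, 36 mm above the table, 108 mm in front of the stack's centre; axes as the dispenser's. The tongue, 26 mm wide, runs from the lip to 149 mm in front of the stack's centre; it carries the slid-out board and leaves its long edges free for the fingers. Slid out by about 90 mm, the board's middle is clear of the walls.
- board_top: The top board of the stack, the one to take; underside 38 mm above the table. Boards slide on one another (friction about 0.4) more easily than under the fingers: a shut gripper pressing with 6 to 15 N drags it. Plywood board 120 x 60 x 10 mm, about 90 g, one of four alike. Origin: centre of its underside; x along its 120 mm length, y along its 60 mm width, z up.
- board_2: Second board from the top; stays in the dispenser. Plywood board 120 x 60 x 10 mm, about 90 g, one of four alike. Origin: centre of its underside; x along its 120 mm length, y along its 60 mm width, z up.
- board_3: Third board from the top; stays in the dispenser. Plywood board 120 x 60 x 10 mm, about 90 g, one of four alike. Origin: centre of its underside; x along its 120 mm length, y along its 60 mm width, z up.
- board_4: Lowest board; stays in the dispenser. Plywood board 120 x 60 x 10 mm, about 90 g, one of four alike. Origin: centre of its underside; x along its 120 mm length, y along its 60 mm width, z up.
- jig: Flat grey metal jig, fixed; plate 160 x 176 mm, 8 mm thick. Origin: on the table under the middle of the board's place; x along the seated board, z up. Three upright steel pins 10 mm thick, tops 24 mm above the table: two side pins centred at x = -45 and +45, y = +35 mm, one end pin at x = +65, y = 0. The keeper bar turns on a post at x = 0, y = -95 mm.
- seat (a point): Where the centre of the board's underside lies when the board is snug against all three pins: on the top of the jig's plate, 8 mm above the table. Axes as the jig's; either end of the board may point to +x.
- keeper (a joint): Angle of the keeper bar about its upright pivot (rad), -0.8 to 2.3. 0: it points to the jig's -x, beside the board's place; growing values swing it clockwise from above, over the board; 1.571: it points to the jig's +y, square across the board. Starts at -0.5 to -0.1; stays where it is left; about 1 N at the knob moves it.
- keeper_knob (a point): Top centre of the upright black knob near the bar's end, 14 mm thick and 30 mm high, 59 mm above the table, 115 mm from the pivot.
- keeper_pivot (a point): Pivot of the keeper bar, at the height of the bar's underside, 21 mm above the table (3 mm above a seated board's top). The flat dark steel bar is 18 mm wide, 8 mm thick and reaches 128 mm from here; axes x along the bar away from the knob, z up.
- washi_tape: Bystander: small roll of tape 40 mm across, 16 mm high, lying flat; origin under its centre.
- wax_tin: Bystander: round tin 62 mm across, 35 mm high; origin under its centre.
- glue_bottle: Bystander: brown dropper bottle 34 mm across, 102 mm high; origin under its centre.
- stylus: Bystander: thin wooden stylus 129 mm long, 9 mm thick, lying on the table; origin under its middle.
- masking_tape: Bystander: roll of tape 96 mm across, 25 mm high, lying flat; origin under its centre.
Mind the look-alikes: they are no part of the job. What is shaped like the board_top but yellow is not meant.

How it is judged (in metres and radians):
On the way, in this order (a step that is already met when the one before it is completed fails the run):
1. the top board is out of the dispenser, more than 110 mm from its place or lifted above the walls, and the other three are still in (x of board_2 in the frame of dispenser between -0.012 and 0.012 m and z of board_2 in the frame of dispenser between 0.024 and 0.032 m and x of board_3 in the frame of dispenser between -0.012 and 0.012 m and z of board_3 in the frame of dispenser between 0.014 and 0.022 m and x of board_4 in the frame of dispenser between -0.012 and 0.012 m and z of board_4 in the frame of dispenser between 0.004 and 0.012 m and (horizontal distance between board_top and dispenser above 0.11 m or height (world z) of board_top above 0.06 m)), for 0.1 s.
2. the board lies flat on the jig against the three pins, the keeper bar not yet over it (x of board_top in the frame of seat between -0.0025 and 0.0025 m and y of board_top in the frame of seat between -0.0025 and 0.0025 m and z of board_top in the frame of seat between -0.003 and 0.002 m and angle between the x axis of board_top and the x axis of seat, either way round below 0.035 rad and angle between board_top's own z axis and vertical below 0.03 rad and value of joint keeper below 0.5 rad), for 0.2 s.
At the end, for the whole second after the job is handed in: The top board lies flat on the jig within 2.5 mm of snug against the two side pins and the end pin and turned less than 2 degrees, the keeper bar is square across it (1.49 to 1.65 rad), all are at rest, and the other three boards are flat in the dispenser within 12 mm of its middle (x of board_top in the frame of seat between -0.0025 and 0.0025 m and y of board_top in the frame of seat between -0.0025 and 0.0025 m and z of board_top in the frame of seat between -0.003 and 0.002 m and angle between the x axis of board_top and the x axis of seat, either way round below 0.035 rad and angle between board_top's own z axis and vertical below 0.03 rad and x of board_2 in the frame of dispenser between -0.012 and 0.012 m and z of board_2 in the frame of dispenser between 0.024 and 0.032 m and x of board_3 in the frame of dispenser between -0.012 and 0.012 m and z of board_3 in the frame of dispenser between 0.014 and 0.022 m and x of board_4 in the frame of dispenser between -0.012 and 0.012 m and z of board_4 in the frame of dispenser between 0.004 and 0.012 m and value of joint keeper between 1.49 and 1.65 rad and linear speed of board_top below 0.01 m/s and angular speed of board_top below 0.05 rad/s and velocity of joint keeper between -0.03 and 0.03 rad/s); the robot touches nothing.
It fails at once if a lower board is lifted or pulled out of the dispenser (z of board_2 in the frame of dispenser above 0.043 m or z of board_3 in the frame of dispenser above 0.033 m or z of board_4 in the frame of dispenser above 0.023 m or x of any of board_2, board_3, board_4 in the frame of dispenser below -0.02 m).
It fails at once if a bystander is pushed more than 30 mm or knocked over (distance of any of washi_tape, wax_tin, glue_bottle, stylus, masking_tape from where it was at the start of the episode above 0.03 m or angle between any of washi_tape, wax_tin, glue_bottle, masking_tape's own z axis and vertical above 0.5 rad).
It also fails if it takes over 72 s, if anything falls off the work surface, if the arm or the gripper's body presses on something with over 40 N, if the wrist force passes 120 N, or if a joint passes its speed limit or range.

## Working session

There is one attempt and no reset: what is moved stays moved. The work goes in short steps, Python scripts to look and compute and a shell command to move; the robot and the scene stay as the last step left them, time stands still between calls to the robot, and variables do not carry over. Pictures are saved under pics/ and viewed, at most 10 in all, crops included, and the job is handed in when it is done.

```bash
mkdir -p pics; python3 - <<'E'
from workcell import sensors,camera,bot
import cv2,json,numpy as np
for n in("top","side"):
    c=camera(n); cv2.imwrite(f"pics/{n}0.png",cv2.resize(c["img"][:,:,::-1],(800,600),interpolation=cv2.INTER_CUBIC))
    np.savez(f"{n}.npz",**c); print(n,c["fx"],c["fy"],c["cx"],c["cy"],np.round(c["R"],4).tolist(),c["t"])
print(sensors.get_obs(),bot.pinch_z)
E
```

```text
top 351.2238076715211 351.2238076715211 257.94806486143113 190.81147993344092 [[0.001, -1.0, 0.0067], [-0.9952, -0.0017, -0.0979], [0.0979, -0.0066, -0.9952]] [0.05703387 0.63370112 0.97387899]
side 376.94989735136346 376.94989735136346 257.79307623081087 194.51623945833188 [[0.9438, -0.3305, -0.0069], [-0.2181, -0.6072, -0.764], [0.2483, 0.7226, -0.6451]] [-0.57867526  0.21876177  0.89024234]
{'time': 0.1, 'q': array([6.62916613e+01, 5.00891480e+00, 1.00386858e+01, 9.50987993e+01,
       7.22093264e-05, 8.99978713e+01]), 'qd': array([ 0.08553049, -0.03784777,  0.13567142, -0.06803065, -0.00429554,
        0.03406648]), 'joint_efforts': array([-2.04070311e-04, -5.21562517e+01,  4.65654588e+01,  1.58984133e-02,
       -2.43826344e-05, -1.86707354e-05]), 'ee_pos': array([0.22106353, 0.5033986 , 0.23064193]), 'tcp_rot': array([-1.79930972e+02, -7.47739289e-05,  1.56293790e+02]), 'wrist_force': array([-0.32165736, -0.07707138,  0.50351508]), 'torque': array([ 0.04866526, -0.01536009,  0.00028511]), 'grasp_force': 0.0, 'opening': 0.08508616951437965} 0.0187
```

View pics/top0.png

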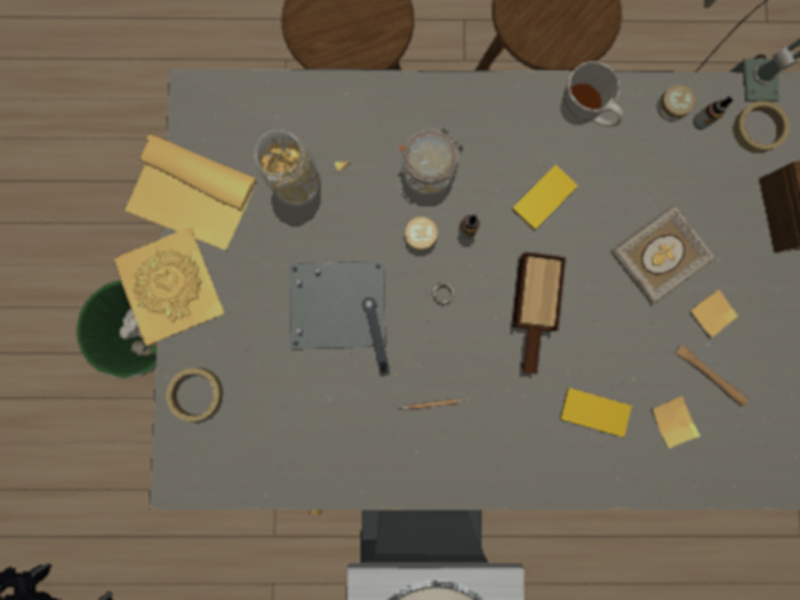

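View pics/side0.png

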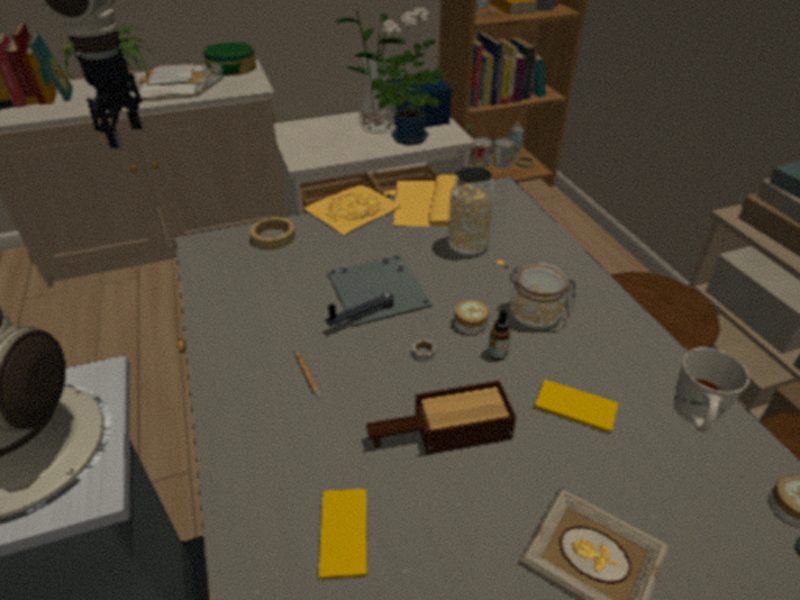

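Candidates in the top view are the plywood stack in the dispenser (540,290), yellow board (545,197) and yellow board (596,412). I choose the plywood one in the dark dispenser, whose tongue points down the image. The jig is at (338,305), with the keeper pivot at (369,303) and the knob at (384,370). Next is a close crop of each.

```bash
python3 - <<'E'
import cv2,numpy as np
from workcell import camera
im=np.mean([camera("top")["img"].astype(float) for _ in range(4)],axis=0)[:,:,::-1]
im=np.clip(im*1.5,0,255).astype(np.uint8)
z=lambda x,w:cv2.resize(im[160:244,x:x+w],None,fx=7,fy=7,interpolation=cv2.INTER_CUBIC)
cv2.imwrite("pics/crop1.png",np.hstack([z(181,72),z(325,42)]))
E
```

```text
(no output)
```

View pics/crop1.png

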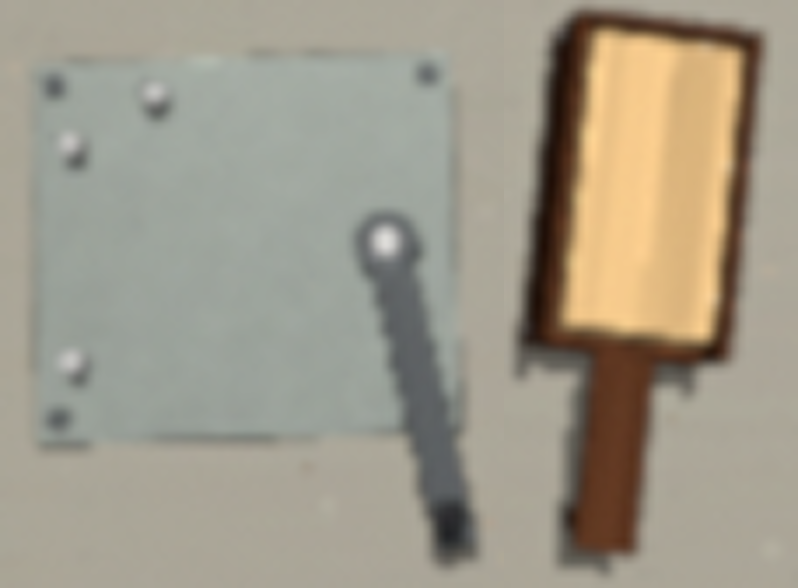

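Crop pixels: side pins (72,145) and (72,362), end pin (155,95), pivot (385,240), knob (452,518). Plywood board corners are about (597,25), (750,45), (722,345) and (555,328), and the tongue ends at (575,545)-(635,550). The plywood top board is confirmed.

```bash
cat > h.py <<'E'
import numpy as np
from scipy.optimize import least_squares
def proj(c,X):
    p=np.atleast_2d(X)@c["R"].T+c["t"]; return np.c_[c["fx"]*p[:,0]/p[:,2]+c["cx"],c["fy"]*p[:,1]/p[:,2]+c["cy"]]
def tf(p,L):
    c,s=np.cos(p[2]),np.sin(p[2]); L=np.array(L,float)
    return np.c_[p[0]+c*L[:,0]-s*L[:,1],p[1]+s*L[:,0]+c*L[:,1],L[:,2]]
def fit(c,L,uv,p0): return least_squares(lambda p:(proj(c,tf(p,L))-uv).ravel(),p0)
def ray(c,uv,z):
    d=c["R"].T@np.array([(uv[0]-c["cx"])/c["fx"],(uv[1]-c["cy"])/c["fy"],1]); C=-c["R"].T@c["t"]
    return C+d*(z-C[2])/d[2]
E
python3 - <<'E'
from h import *
c=dict(np.load("top.npz"))
f=lambda P,o:(np.array(P,float)+.5)/7-.5+[o,160]
J=f([(72,362),(72,145),(155,95)],181)
for z in (.022,):
    L=[(-.045,.035,.024),(.045,.035,.024),(.065,0,.024)]
    r=fit(c,L,J,[.5,.2,0]); print("jig",r.x[:2],np.degrees(r.x[2]),"res",r.fun.round(2))
piv=tf(r.x,[(0,-.095,.021)])[0]; print("pivot model",piv,"px ray .033",ray(c,f([(385,240)],181)[0],.033))
print("plate corners",[ray(c,f([p],181)[0],.008).round(4).tolist() for p in((38,62),(452,55),(40,443))])
k=ray(c,f([(452,520)],181)[0],.059);d=k-piv
print("knob",k,"dist",np.hypot(*d[:2]),"keeper",np.pi-(np.arctan2(d[1],d[0])-r.x[2])%(2*np.pi))
D=f([(597,25),(750,45),(722,345),(555,328),(575,545),(635,550),(762,37),(575,12)],325-72)
D=f([(597-504,25),(750-504,45),(722-504,345),(555-504,328),(575-504,545),(635-504,550),(762-504,37),(575-504,12)],325)
L=[(.06,.03,.048),(.06,-.03,.048),(-.06,-.03,.048),(-.06,.03,.048),(-.149,.013,.036),(-.149,-.013,.036),(.068,-.038,.054),(.068,.038,.054)]
r=fit(c,L,D,[.5,-.15,0]); print("disp",r.x[:2],np.degrees(r.x[2]),r.fun.round(2).tolist())
for n,u in(("stylus",(430,404)),("washi",(443,294)),("tin",(421,233)),("glue",(470,225)),("mask",(193,395))):print(n,ray(c,np.array(u)*.64,.0).round(3))
E
```

```text
jig [0.62056899 0.21573253] 1.3596696299545354 res [ 0.01  0.14 -0.12 -0.08  0.11 -0.06]
pivot model [0.6228232  0.12075928 0.021     ] px ray .033 [0.62458631 0.121679   0.033     ]
plate corners [[0.7017, 0.2694, 0.008], [0.705, 0.0955, 0.008], [0.5423, 0.2652, 0.008]]
knob [0.51200386 0.09311446 0.059     ] dist 0.11421541801180587 keeper -0.22073817302139442
disp [ 0.64590133 -0.18981968] -7.4191980420330585 [-0.31, 0.68, -1.16, 0.56, -1.53, -0.34, 1.07, -0.71, -0.17, 0.67, 0.43, 1.16, 0.85, -1.06, 0.82, -0.98]
stylus [0.44  0.008 0.   ]
washi [ 0.645 -0.018  0.   ]
tin [0.762 0.023 0.   ]
glue [ 0.778 -0.07   0.   ]
mask [0.456 0.446 0.   ]
```

```bash
python3 - <<'E'
import cv2,numpy as np
from workcell import camera
im=np.mean([camera("side")["img"].astype(float) for _ in range(4)],axis=0)[:,:,::-1]
im=np.clip(im*1.5,0,255).astype(np.uint8)
z=lambda x,y,w:cv2.resize(im[y:y+70,x:x+w],None,fx=5,fy=5,interpolation=cv2.INTER_CUBIC)
cv2.imwrite("pics/crop2.png",np.hstack([z(205,155,72),z(230,235,88)]))
E
```

```text
(no output)
```

View pics/crop2.png

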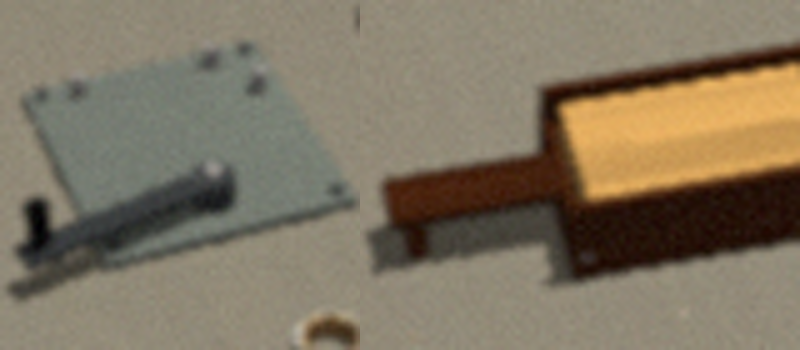

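The side view agrees: pins at (76,83), (209,53) and (257,70), knob top at (38,203), tongue end at (390,200). I'll refine the board pose by colour in the z=48 mm plane and the tongue likewise, then check the jig in the side view.

```bash
python3 - <<'E'
from h import *
import cv2
x0,y0=.42,-.30; s=.0005
gx,gy=np.meshgrid(np.arange(x0,.78,s),np.arange(y0,-.08,s),indexing="ij")
for n in("top","side"):
    c=dict(np.load(n+".npz"))
    for z,nm in((.048,"board"),(.036,"tongue")):
        P=proj(c,np.c_[gx.ravel(),gy.ravel(),np.full(gx.size,z)]).astype(np.float32).reshape(*gx.shape,2)
        im=cv2.remap(c["img"],P[...,0],P[...,1],cv2.INTER_CUBIC)
        b=im.astype(int)
        if nm=="board": m=(b[...,0]>110)&(b[...,0]-b[...,2]>45)&(b[...,2]>30)
        else: m=(b[...,0]-b[...,2]>25)&(b[...,0]<85)&(gx<.573)
        m=cv2.morphologyEx(m.astype(np.uint8),cv2.MORPH_OPEN,np.ones((9,9)))
        k,l,st,ce=cv2.connectedComponentsWithStats(m)
        for i in range(1,k):
            if st[i,4]<3000: continue
            q=np.argwhere(l==i).astype(np.float32)*s+[x0,y0]
            (ce_,wh,a)=cv2.minAreaRect(q.astype(np.float32)); print(n,nm,np.round(ce_,4),np.round(wh,4),round(a,2))
jig=[.62057,.21573,np.radians(1.36)]
c=dict(np.load("side.npz"))
uv=(np.array([(76,83),(209,53),(257,70),(38,203)])+.5)/5-.5+[205,155]
L=[(-.045,.035,.024),(.045,.035,.024),(.065,0,.024)]
print(proj(c,tf(jig,L))-uv[:3]); r=fit(c,L,uv[:3],jig); print(r.x); print(ray(c,uv[3],.059))
E
```

```text
top board [ 0.447  -0.2597] [0.0805 0.054 ] 90.0
top board [ 0.6458 -0.1897] [0.0617 0.1211] 82.75
top tongue [ 0.5367 -0.1739] [0.0247 0.0751] 82.75
side board [ 0.6454 -0.1869] [0.0581 0.1196] 82.87
side tongue [ 0.5361 -0.1748] [0.0251 0.076 ] 82.87
[[ 0.58078064 -0.76794853]
 [ 0.69408204 -0.7529011 ]
 [ 0.65879007  0.4999976 ]]
[0.61916387 0.21383877 0.06563779]
[0.51337443 0.09846949 0.059     ]
```

Dispenser at (0.6456,-0.189), yaw -7.2°. Jig at (0.6206,0.2157), yaw about 1.3°. First I turn the tool to yaw 172.8°, shut the fingers and travel to above the board.

```bash
python3 -m handwheel '{"gripper":[-1,-1,-1],"slide":[[0,0,0],[0,0,0],[0,0,0]],"yaw":[-0.096,-0.096,-0.096]}' 40
for i in 1 2 3; do python3 -m handwheel '{"gripper":[-1,-1,-1,-1,-1,-1,-1],"slide":[[-24,-30,0],[-24,-30,0],[-24,-30,0],[-24,-30,0],[-24,-30,0],[-24,-30,0],[-24,-30,0]],"yaw":[0,0,0,0,0,0,0]}'; done
```

```text
time: 0.75
ee_pos: [0.2212, 0.5036, 0.2313]
tcp_rot: [180.0, -0.0, 173.1]
wrist_force: [0.1, 1.1, 0.4]
opening: 0.0511
grasp_force: 0.0
time: 1.33
ee_pos: [0.362, 0.2725, 0.2315]
tcp_rot: [180.0, 0.0, 172.8]
wrist_force: [0.9, 1.4, 0.1]
opening: -0.0003
grasp_force: 0.0
time: 1.92
ee_pos: [0.5025, 0.0428, 0.2315]
tcp_rot: [180.0, 0.0, 172.8]
wrist_force: [0.3, 0.4, -0.1]
opening: -0.0003
grasp_force: 0.0
time: 2.5
ee_pos: [0.6427, -0.1866, 0.2312]
tcp_rot: [180.0, 0.0, 172.8]
wrist_force: [0.8, 0.9, 0.0]
opening: -0.0003
grasp_force: 0.0
```

```bash
python3 -m handwheel '{"gripper":[-1,-1,-1,-1,-1,-1,-1],"slide":[[0,0,35],[0,0,35],[0,0,35],[0,0,35],[0,0,25],[0,0,12],[0,0,0]],"yaw":[0,0,0,0,0,0,0]}'
for i in 1 2 ; do python3 -m handwheel '{"gripper":[-1,-1],"slide":[[0,0,1],[0,0,1]],"yaw":[0,0]}'|grep -E "ee_pos|wrist"; done
```

```text
time: 3.08
ee_pos: [0.6405, -0.1842, 0.051]
tcp_rot: [180.0, -0.3, 172.8]
wrist_force: [0.1, -0.3, -0.6]
opening: 0.0002
grasp_force: 0.0
ee_pos: [0.6433, -0.185, 0.0547]
wrist_force: [-1.0, -0.6, 0.2]
ee_pos: [0.6431, -0.1849, 0.0522]
wrist_force: [-0.1, -1.0, 0.4]
```

```bash
for i in 1 2 3 4 5; do python3 -m handwheel '{"gripper":[-1,-1],"slide":[[0,0,1],[0,0,0]],"yaw":[0,0]}'|grep -E "ee_pos|wrist"; done
```

```text
ee_pos: [0.6423, -0.1847, 0.0497]
wrist_force: [0.6, -0.1, -0.4]
ee_pos: [0.6421, -0.1847, 0.0483]
wrist_force: [0.0, -0.1, 1.2]
ee_pos: [0.6422, -0.1847, 0.0481]
wrist_force: [-1.6, 0.9, 5.7]
ee_pos: [0.6423, -0.1847, 0.0481]
wrist_force: [-4.9, 1.6, 11.2]
ee_pos: [0.6424, -0.1847, 0.048]
wrist_force: [-6.6, 1.9, 15.8]
```

```bash
python3 -m handwheel '{"gripper":[-1,-1,-1,-1],"slide":[[2,0,-0.6],[3,0,0],[4,0,0],[4,0,0]],"yaw":[0,0,0,0]}'|grep -E "ee_pos|wrist"; python3 -m handwheel '{"gripper":[-1,-1,-1,-1],"slide":[[4,0,0],[4,0,0],[4,0,0],[4,0,0]],"yaw":[0,0,0,0]}'|grep -E "ee_pos|wrist"
```

```text
ee_pos: [0.631, -0.1834, 0.0481]
wrist_force: [3.6, -1.1, 7.9]
ee_pos: [0.615, -0.1814, 0.0481]
wrist_force: [3.4, -0.4, 8.6]
```

```bash
for i in 1 2 3; do python3 -m handwheel '{"gripper":[-1,-1,-1,-1],"slide":[[4,0,0.2],[4,0,0],[4,0,0],[4,0,0]],"yaw":[0,0,0,0]}'|grep -E "ee_pos|wrist"; done
python3 - <<'E'
import cv2,numpy as np
from workcell import camera
im=camera("top")["img"][:,:,::-1];i2=camera("side")["img"][:,:,::-1]
cv2.imwrite("pics/slide.png",np.hstack([cv2.resize(im[150:250,300:400],(400,400)),cv2.resize(i2[210:310,220:320],(400,400))]))
E
```

```text
ee_pos: [0.5993, -0.1795, 0.048]
wrist_force: [4.2, -0.5, 9.0]
ee_pos: [0.5835, -0.1775, 0.0479]
wrist_force: [3.6, 0.1, 9.0]
ee_pos: [0.5675, -0.1755, 0.0475]
wrist_force: [2.4, -0.1, 7.9]
```

View pics/slide.png

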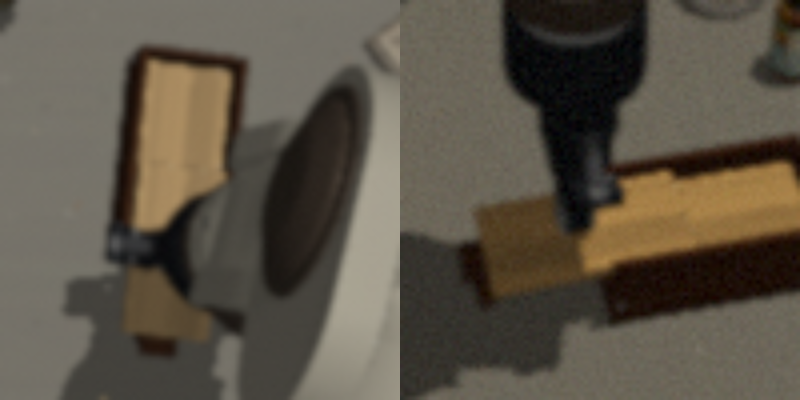

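The board has slid about 75 mm straight out, with its front edge near (165,335) in the left half and the lower boards still in place. About 18 mm more, then lift, open and straddle it.

```bash
python3 -m handwheel '{"gripper":[-1,-1,-1,-1,-1],"slide":[[4,0,0.4],[4,0,0.2],[4,0,0.2],[4,0,0],[2,0,0]],"yaw":[0,0,0,0,0]}'|grep -E "ee_pos|wrist"
python3 -m handwheel '{"gripper":[-1,-1,-1,1,1,1,1,1],"slide":[[0,0,-3],[0,0,-10],[0,0,-20],[0,0,-15],[0,0,0],[0,0,0],[0,0,0],[0,0,0]],"yaw":[0,0,0,0,0,0,0,0]}'
python3 -m handwheel '{"gripper":[1,1,1,1,1,1,1,1],"slide":[[0,40,-20],[0,40,0],[0,40,0],[0,40,0],[0,20,0],[0,0,0],[0,0,0],[0,0,0]],"yaw":[0,0,0,0,0,0,0,0]}'|grep -E "ee_pos|open|time"
python3 - <<'E'
from h import *
import cv2
from workcell import camera
ct=camera("top");cs=camera("side")
cv2.imwrite("pics/out.png",np.hstack([cv2.resize(ct["img"][150:250,300:400,::-1],(400,400)),cv2.resize(cs["img"][210:310,220:320,::-1],(400,400))]))
E
```

```text
ee_pos: [0.55, -0.1733, 0.0472]
wrist_force: [4.6, 0.2, 10.1]
time: 7.1
ee_pos: [0.5473, -0.1726, 0.0913]
tcp_rot: [180.0, -0.1, 172.8]
wrist_force: [-0.2, 0.9, 0.1]
opening: 0.0603
grasp_force: 0.0
time: 7.77
ee_pos: [0.5697, 0.0028, 0.1104]
opening: 0.0854
```

View pics/out.png

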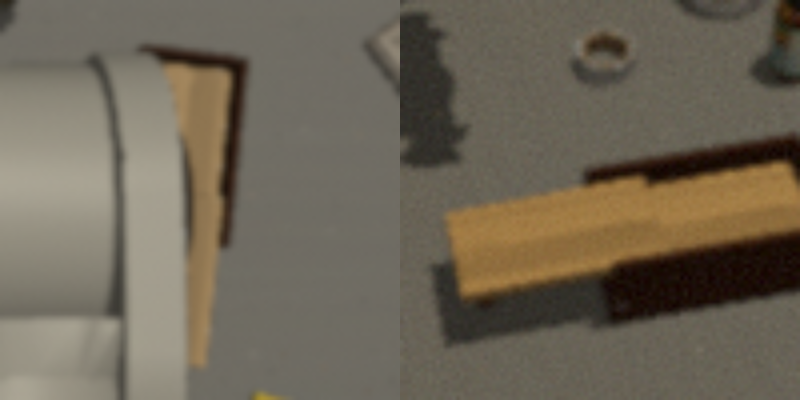

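Side half: board front corners at (447,213) and (460,287), back end near (645,180). The board lies on the tongue.

```bash
python3 - <<'E'
from h import *
c=dict(np.load("side.npz"))
for p in((47,213),(60,287),(245,180)):
    X=ray(c,(np.array(p)+.5)/4-.5+[220,210],.0475); d=X[:2]-[.6456,-.189]; a=np.radians(-7.24)
    print(X.round(4),"in disp",np.round([d[0]*np.cos(a)+d[1]*np.sin(a),-d[0]*np.sin(a)+d[1]*np.cos(a)],4))
E
```

```text
[ 0.4985 -0.1417  0.0475] in disp [-0.1519  0.0284]
[ 0.4905 -0.1948  0.0475] in disp [-0.1531 -0.0253]
[ 0.6168 -0.1572  0.0475] in disp [-0.0326  0.0279]
```

```bash
python3 -m handwheel '{"gripper":[1,1,1,1,1,1,1,1],"slide":[[-1,-36,0],[-1,-36,0],[-1,-36,0],[-1,-36,0],[-1.5,-36.8,0],[0,0,0],[0,0,0],[0,0,0]],"yaw":[0,0,0,0,0,0,0,0]}'|grep -E "ee_pos|tcp"
python3 -m handwheel '{"gripper":[1,1,1,1,1,1,1,1],"slide":[[0,0,20],[0,0,20],[0,0,15],[0,0,12],[0,0,8],[0,0,5],[0,0,0],[0,0,0]],"yaw":[0,0,0,0,0,0,0,0]}'|grep -E "ee_pos|wrist|tcp"
```

```text
ee_pos: [0.5525, -0.1777, 0.111]
tcp_rot: [180.0, -0.0, 172.7]
ee_pos: [0.5532, -0.1768, 0.0317]
tcp_rot: [-180.0, 0.0, 172.8]
wrist_force: [-0.7, 0.5, 0.5]
```

Now I grip, then lift a little to check.

```bash
for i in 1 2; do python3 -m handwheel '{"gripper":[-1,-1,-1,-1,-1,-1],"slide":[[0,0,0],[0,0,0],[0,0,0],[0,0,0],[0,0,0],[0,0,0]],"yaw":[0,0,0,0,0,0]}' 40|grep -E "ee_pos|wrist|open|grasp"; done
python3 -m handwheel '{"gripper":[-1,-1,-1,-1,-1,-1,-1],"slide":[[0,0,-2],[0,0,-4],[0,0,-10],[0,0,-20],[0,0,-30],[0,0,-20],[0,0,0]],"yaw":[0,0,0,0,0,0,0]}'
python3 - <<'E'
from h import *
import cv2
from workcell import camera
cs=camera("side");cv2.imwrite("pics/lift.png",cv2.resize(cs["img"][170:300,210:350,::-1],None,fx=4,fy=4))
E
```

```text
ee_pos: [0.5534, -0.1772, 0.0323]
wrist_force: [-1.2, -0.0, 6.1]
opening: 0.0589
grasp_force: 43.3
ee_pos: [0.5534, -0.1772, 0.0323]
wrist_force: [-1.5, 0.8, 6.2]
opening: 0.059
grasp_force: 43.3
time: 10.78
ee_pos: [0.5548, -0.1776, 0.1229]
tcp_rot: [-179.9, 0.4, 172.8]
wrist_force: [0.4, 0.5, -0.3]
opening: 0.0589
grasp_force: 43.3
```

View pics/lift.png

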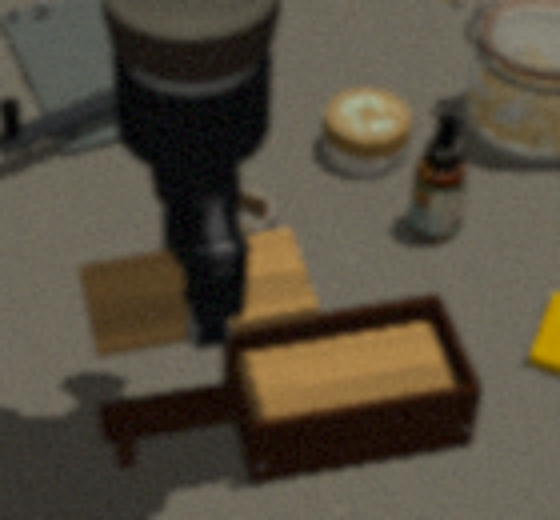

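The board is held level at about (190,295), and three boards remain in the dispenser at (350,365). Next I turn to yaw 181.4° and carry it to the approach point, 6 mm short of the pins in x and y.

```bash
python3 -m handwheel '{"gripper":[-1,-1,-1,-1,-1,-1,-1],"slide":[[0,0,0],[0,0,0],[-7,38.5,0],[-7,38.5,0],[-7,38.5,0],[-7,38.5,0],[-7,38.5,0]],"yaw":[-0.075,-0.075,0,0,0,0,0]}'|grep -E "ee_pos|tcp"
python3 -m handwheel '{"gripper":[-1,-1,-1,-1,-1,-1,-1,-1],"slide":[[-7,38.5,0],[-7,38.5,0],[-7,38.5,0],[-7,38.5,0],[-7,38.5,0],[0,0,0],[0,0,0],[0,0,0]],"yaw":[0,0,0,0,0,0,0,0]}'
python3 -m handwheel '{"gripper":[-1,-1,-1,-1,-1,-1,-1,-1],"slide":[[0,0,10],[0,0,20],[0,0,20],[0,0,20],[0,0,10],[0,0,5],[0,0,0],[0,0,0]],"yaw":[0,0,0,0,0,0,0,0]}'
python3 - <<'E'
import cv2
from workcell import camera
cs=camera("side");cv2.imwrite("pics/over.png",cv2.resize(cs["img"][130:240,190:310,::-1],None,fx=5,fy=5))
E
```

```text
ee_pos: [0.5827, 0.018, 0.1162]
tcp_rot: [-180.0, -0.1, -178.6]
time: 12.08
ee_pos: [0.613, 0.2095, 0.1161]
tcp_rot: [-180.0, -0.1, -178.6]
wrist_force: [0.4, -1.3, 0.2]
opening: 0.0586
grasp_force: 43.5
time: 12.75
ee_pos: [0.6139, 0.2092, 0.0328]
tcp_rot: [180.0, 0.0, -178.7]
wrist_force: [0.4, -0.0, -0.4]
opening: 0.0587
grasp_force: 43.5
```

View pics/over.png

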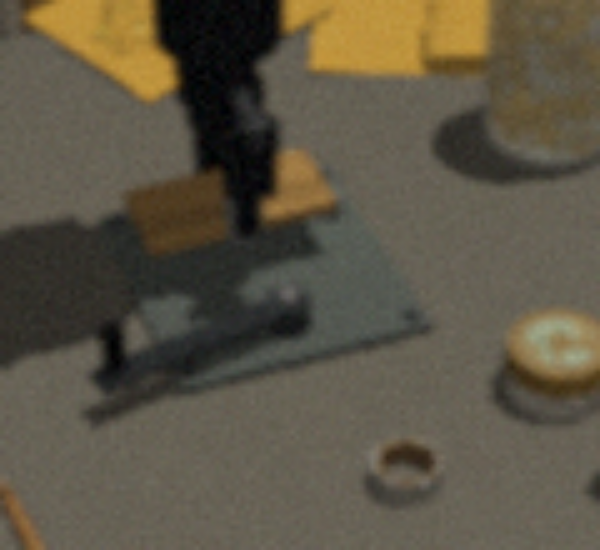

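The board is level above the jig at (235,205), clear of the pins. I lower it until it touches.

```bash
python3 -m handwheel '{"gripper":[-1,-1,-1,-1,-1,-1],"slide":[[0,0,9],[0,0,9],[0,0,6],[0,0,2],[0,0,0],[0,0,0]],"yaw":[0,0,0,0,0,0]}'|grep -E "ee_pos|wrist"
for i in 1 2 3; do python3 -m handwheel '{"gripper":[-1,-1],"slide":[[0,0,1],[0,0,0]],"yaw":[0,0]}'|grep -E "ee_pos|wrist";done
```

```text
ee_pos: [0.6134, 0.2096, 0.0059]
wrist_force: [-0.2, -0.5, -1.0]
ee_pos: [0.6137, 0.2097, 0.0054]
wrist_force: [0.5, -0.2, -0.5]
ee_pos: [0.6137, 0.2097, 0.0042]
wrist_force: [0.5, -0.9, -0.5]
ee_pos: [0.6138, 0.2097, 0.0035]
wrist_force: [-0.9, 0.3, 3.5]
```

```bash
python3 -m handwheel '{"gripper":[-1,-1],"slide":[[0,1,-0.5],[0,1,0]],"yaw":[0,0]}'|grep -E "ee_pos|wrist"
for i in 1 2 3 4 5 6; do python3 -m handwheel '{"gripper":[-1,-1],"slide":[[0,1,0],[0,0,0]],"yaw":[0,0]}'|grep -E "ee_pos|wrist";done; python3 -c "
from workcell import sensors;o=sensors.get_obs();print(o['tcp_rot'],o['torque'])"
```

```text
ee_pos: [0.6136, 0.2116, 0.0039]
wrist_force: [0.5, -1.1, 0.8]
ee_pos: [0.6135, 0.2128, 0.0037]
wrist_force: [-0.0, -0.7, 1.7]
ee_pos: [0.6135, 0.2138, 0.0037]
wrist_force: [-0.4, -1.0, 1.3]
ee_pos: [0.6134, 0.2148, 0.0036]
wrist_force: [-0.2, 0.2, 1.2]
ee_pos: [0.6134, 0.2157, 0.0036]
wrist_force: [0.2, -0.6, 1.7]
ee_pos: [0.6133, 0.2168, 0.0036]
wrist_force: [0.5, -1.4, 2.2]
ee_pos: [0.6134, 0.2171, 0.0036]
wrist_force: [-0.3, -5.1, 3.2]
[-1.79926366e+02  4.29887447e-04 -1.78625373e+02] [-0.88297378  0.14245422  0.1562865 ]
```

```bash
python3 -m handwheel '{"gripper":[-1,-1],"slide":[[0,1,0],[0,0,0]],"yaw":[0,0]}'|grep -E "ee_pos|wrist"
python3 -m handwheel '{"gripper":[-1,-1,-1,-1],"slide":[[-1.5,0,0],[-1.5,0,0],[-1,0,0],[0,0,0]],"yaw":[0,0,0,0]}'|grep -E "ee_pos|wrist"
for i in 1 2 3 4 5; do python3 -m handwheel '{"gripper":[-1,-1],"slide":[[-1,0,0],[0,0,0]],"yaw":[0,0]}'|grep -E "ee_pos|wrist";done; python3 -c "
from workcell import sensors;o=sensors.get_obs();print(o['tcp_rot'],o['torque'])"
```

```text
ee_pos: [0.6134, 0.2172, 0.0036]
wrist_force: [0.9, -8.6, 3.3]
ee_pos: [0.616, 0.2173, 0.0034]
wrist_force: [-6.7, -9.0, 8.1]
ee_pos: [0.617, 0.2173, 0.0034]
wrist_force: [-6.9, -9.1, 7.6]
ee_pos: [0.618, 0.2174, 0.0034]
wrist_force: [-6.3, -8.6, 6.5]
ee_pos: [0.619, 0.2174, 0.0034]
wrist_force: [-6.8, -9.3, 6.8]
ee_pos: [0.62, 0.2174, 0.0034]
wrist_force: [-6.7, -8.4, 7.1]
ee_pos: [0.6204, 0.2175, 0.0034]
wrist_force: [-10.2, -10.1, 8.4]
[-179.85788509   -0.2371515  -178.60428107] [-1.59350856  2.16662382  0.6139061 ]
```

```bash
python3 -m handwheel '{"gripper":[-1,-1],"slide":[[-1,0,0],[0,0,0]],"yaw":[0,0]}'|grep -E "ee_pos|wrist"
python3 -m handwheel '{"gripper":[0.6,0.6,0.8,1,1,1,1,1],"slide":[[0,0,0],[0,0,0],[0,0,0],[0,0,0],[0,0,0],[0,0,0],[0,0,0],[0,0,0]],"yaw":[0,0,0,0,0,0,0,0]}'
python3 -m handwheel '{"gripper":[1,1,1,1,1,1,1],"slide":[[0,0,-5],[0,0,-20],[0,0,-35],[0,0,-35],[0,0,-5],[0,0,0],[0,0,0]],"yaw":[0,0,0,0,0,0,0]}'
python3 -m handwheel '{"gripper":[-1,-1,-1,-1,-1,-1,-1],"slide":[[38,0,0],[38,0,0],[38,0,0],[38,0,0],[38,0,0],[38,0,0],[0,0,0]],"yaw":[0,0,0,0,0,0,0]}' |grep -E "ee_pos|open"
python3 - <<'E'
import cv2,numpy as np
from workcell import camera
im=camera("top");np.savez("seat.npz",**im)
cs=camera("side")
cv2.imwrite("pics/seat.png",np.hstack([cv2.resize(im["img"][160:240,181:261,::-1],(560,560),interpolation=cv2.INTER_CUBIC),cv2.resize(cs["img"][140:220,200:233,::-1],(231,560))]))
E
```

```text
ee_pos: [0.6205, 0.2175, 0.0034]
wrist_force: [-15.3, -9.8, 11.8]
time: 17.13
ee_pos: [0.6234, 0.2189, 0.0036]
tcp_rot: [180.0, 0.0, -178.6]
wrist_force: [-0.6, 0.4, 0.3]
opening: 0.0853
grasp_force: 0.0
time: 17.72
ee_pos: [0.6235, 0.2189, 0.1037]
tcp_rot: [180.0, 0.0, -178.6]
wrist_force: [0.1, -0.8, -0.6]
opening: 0.0854
grasp_force: 0.0
ee_pos: [0.3892, 0.2121, 0.1016]
opening: 0.0003
```

View pics/seat.png

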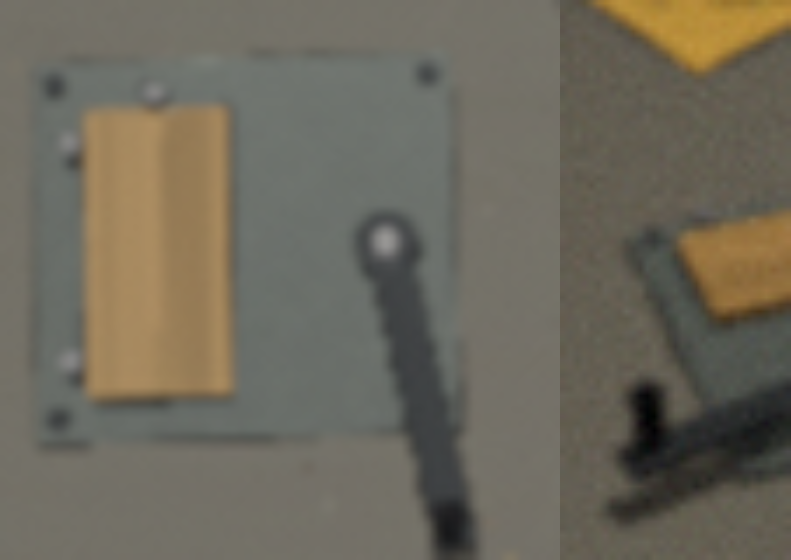

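The board looks snug in the top view: end pin at (155,93), side pins at (70,145) and (70,362). The keeper is untouched, with its knob at (452,530). I turn the tool to yaw 194° (across the bar) for the knob and open part way.

```bash
python3 -m handwheel '{"gripper":[0,0,0,0,0],"slide":[[0,0,0],[0,0,0],[0,0,0],[0,0,0],[0,0,0]],"yaw":[-0.11,-0.11,0,0,0]}' 20
python3 - <<'E'
from h import *
from workcell import sensors
c=dict(np.load("seat.npz"))
# board pose check in plane z=.018 (crop px /7)
f=lambda p:(np.array(p)+.5)/7-.5+[181,160]
P=[ray(c,f(p),.018)[:2] for p in((84,107),(228,105),(235,393),(89,397))]; m=np.mean(P,axis=0)
d=P[0]-P[3]+P[1]-P[2]; print("board",m,np.degrees(np.arctan2(d[1],d[0])))
o=sensors.get_obs();y=np.radians(o["tcp_rot"][2]);d=np.array([.512,.0945])-o["ee_pos"][:2]
print(o["ee_pos"],o["tcp_rot"],"slide",1000*(d@[np.cos(y),np.sin(y)]),1000*(d@[np.sin(y),-np.cos(y)]))
E
```

```text
time: 18.82
ee_pos: [0.3957, 0.2132, 0.103]
tcp_rot: [-180.0, -0.1, -166.2]
wrist_force: [1.0, -0.5, 0.2]
opening: 0.043
grasp_force: 0.0
board [0.62177095 0.21580903] 2.1127476204445217
[0.39570254 0.2132101  0.10295629] [-1.79981503e+02 -6.28186806e-02 -1.66235494e+02] slide -84.7127107699049 -142.97182780649786
```

```bash
python3 -m handwheel '{"gripper":[0,0,0,0,0,0,0],"slide":[[-17,-28.6,0],[-17,-28.6,0],[-17,-28.6,0],[-17,-28.6,0],[-16.7,-28.6,0],[0,0,0],[0,0,0]],"yaw":[0,0,0,0,0,0,0]}'|grep -E "ee_pos|tcp"
python3 -m handwheel '{"gripper":[0,0,0,0,0,0],"slide":[[0,0,20],[0,0,20],[0,0,15],[0,0,11],[0,0,0],[0,0,0]],"yaw":[0,0,0,0,0,0]}'|grep -E "ee_pos|wrist"
python3 -m handwheel '{"gripper":[-1,-1,-1,-1,-1,-1],"slide":[[0,0,0],[0,0,0],[0,0,0],[0,0,0],[0,0,0],[0,0,0]],"yaw":[0,0,0,0,0,0]}' 20
```

```text
ee_pos: [0.5129, 0.0937, 0.1028]
tcp_rot: [180.0, -0.1, -166.3]
ee_pos: [0.5117, 0.0955, 0.0376]
wrist_force: [0.1, 0.5, 0.3]
time: 20.4
ee_pos: [0.5127, 0.0952, 0.0387]
tcp_rot: [180.0, 0.1, -166.0]
wrist_force: [-0.3, 1.3, 7.0]
opening: 0.0131
grasp_force: 20.1
```

```bash
python3 -m handwheel '{"gripper":[-1,-1,-1,-1,-1],"slide":[[0,0,-1.5],[0,11.4,0],[0,0,0],[0,11.4,0],[0,0,0]],"yaw":[0.05,0,0.1,0,0.05]}'
python3 -m handwheel '{"gripper":[-1,-1,-1,-1,-1,-1,-1,-1],"slide":[[0,0,0],[0,11.4,0],[0,0,0],[0,11.4,0],[0,0,0],[0,11.4,0],[0,0,0],[0,0,0]],"yaw":[0.05,0,0.1,0,0.1,0,0.05,0]}'
```

```text
time: 20.82
ee_pos: [0.5084, 0.1193, 0.039]
tcp_rot: [180.0, -0.0, -177.3]
wrist_force: [-1.7, 2.1, -0.5]
opening: 0.0132
grasp_force: 20.7
time: 21.48
ee_pos: [0.5123, 0.1536, 0.039]
tcp_rot: [180.0, -0.0, 165.6]
wrist_force: [-3.0, 2.7, 0.5]
opening: 0.0129
grasp_force: 20.7
```

```bash
for i in 1 2 3 4; do python3 -m handwheel '{"gripper":[-1,-1,-1,-1,-1,-1,-1,-1],"slide":[[0,0,0],[0,11.4,0],[0,0,0],[0,11.4,0],[0,0,0],[0,11.4,0],[0,0,0],[0,0,0]],"yaw":[0.05,0,0.1,0,0.1,0,0.05,0]}'|grep -E "ee_pos|tcp|wrist|open"; done
```

```text
ee_pos: [0.5268, 0.1848, 0.0391]
tcp_rot: [179.9, 0.0, 148.5]
wrist_force: [-1.1, 3.5, -1.2]
opening: 0.0134
ee_pos: [0.5491, 0.2103, 0.0392]
tcp_rot: [179.9, 0.0, 131.2]
wrist_force: [-0.6, 3.1, -0.1]
opening: 0.0126
ee_pos: [0.5776, 0.2281, 0.0392]
tcp_rot: [179.9, -0.0, 113.9]
wrist_force: [1.2, 3.3, -1.1]
opening: 0.0132
ee_pos: [0.6104, 0.2366, 0.0393]
tcp_rot: [179.9, -0.0, 96.7]
wrist_force: [1.1, 3.0, -0.4]
opening: 0.0133
```

```bash
python3 -m handwheel '{"gripper":[-1,-1,-1,-1,-1,-1],"slide":[[0,0,0],[0,5,0],[0,5,0],[0,0,0],[0,0,0],[0,0,0]],"yaw":[0.046,0,0,0.046,0,0]}'
python3 - <<'E'
import numpy as np
from scipy.optimize import least_squares
P=np.array([(.5127,.0952),(.5123,.1536),(.5268,.1848),(.5491,.2103),(.5776,.2281),(.6104,.2366)])
r=least_squares(lambda p:np.hypot(*(P-p[:2]).T)-p[2],[.623,.122,.115]);print(r.x)
from workcell import sensors
e=sensors.get_obs()["ee_pos"];d=e[:2]-r.x[:2];d2=e[:2]-[.623,.122];print(e,[np.radians(181.36)-np.arctan2(v[1],v[0]) for v in(d,d2)])
E
```

```text
time: 24.65
ee_pos: [0.6203, 0.2367, 0.0392]
tcp_rot: [180.0, -0.0, 91.5]
wrist_force: [-0.1, 1.2, -0.0]
opening: 0.0127
grasp_force: 20.6
[0.62191703 0.12400849 0.11309986]
[0.62028673 0.23671163 0.03921461] [np.float64(1.5800683500028858), np.float64(1.570884266651236)]
```

The keeper is at about 1.575 rad. I release, lift, step back and look.

```bash
python3 -m handwheel '{"gripper":[-0.5,-0.5,-0.5,-0.5,-0.5],"slide":[[0,0,0],[0,0,0],[0,0,0],[0,0,-5],[0,0,-10]],"yaw":[0,0,0,0,0]}'|grep -E "ee_pos|wrist"
python3 -m handwheel '{"gripper":[-0.5,-0.5,-0.5,-0.5,-0.5,-0.5,-0.5,-0.5],"slide":[[0,0,-35],[0,0,-35],[0,-35,0],[0,-35,0],[0,-35,0],[0,-35,0],[0,-35,0],[0,-35,0]],"yaw":[0,0,0,0,0,0,0,0]}'|grep -E "ee_pos|wrist"
python3 - <<'E'
import cv2,numpy as np
from workcell import camera
im=camera("top");np.savez("fin.npz",**im)
cs=camera("side")
cv2.imwrite("pics/fin.png",np.hstack([cv2.resize(im["img"][160:240,181:261,::-1],(560,560),interpolation=cv2.INTER_CUBIC),cv2.resize(im["img"][150:250,325:365,::-1],(224,560))]))
E
```

```text
ee_pos: [0.619, 0.2362, 0.0534]
wrist_force: [-0.8, 0.4, -0.2]
ee_pos: [0.4083, 0.2315, 0.1251]
wrist_force: [-0.3, 0.6, 0.5]
```

View pics/fin.png

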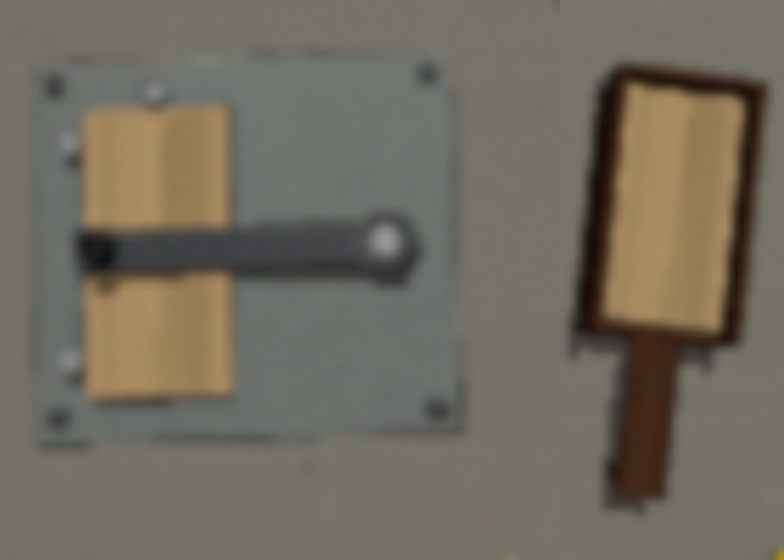

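The bar runs from (385,245) to (90,253), parallel to the plate's edge. The board is still against its pins, and the stack is intact in the dispenser at (670,205). Handing in.

```bash
python3 -m handwheel '{"gripper":[-0.5,-0.5,-0.5],"slide":[[0,0,0],[0,0,0],[0,0,0]],"yaw":[0,0,0]}'|grep time; python3 -c "
from workcell import ticket;print(ticket.job_done())"
```

```text
time: 26.08
the job is handed in; nothing more can be done
None
```

I handed the job in at about 26 s: the top board is on the jig against the three pins, the keeper bar is at about 1.57 rad across it, and the other three boards are still in the dispenser. The hand-in gave no verdict, so this rests on my last pictures and the contact forces.

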